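# Roll a new running wheel into a shelving bogie and lock it

### The job

Fit the orange running wheel that stands on the rail: roll it upright along the rail on its tread (do not lift it, drag it or let it tip over) until its spindle clicks past the spring catches and sits fully home in the bogie's slots, easing it in without ramming the bogie. Then gently swing the yellow keeper fully down behind the spindle and leave everything else on the bench alone.

Things in the scene. Friction and masses are not known exactly. Their poses are not given: they have to be found in the camera images.
- bogie: Grey two-wheel shelving bogie on a flat rail (44 mm wide, 8 mm high, x=-255..+245 mm). Origin on the table below home; z up; +x along the rail from the waiting wheel into the bogie, +y to its left. Two side plates at y=+-16..20 mm, from x=-22 mm on, 30 to 86 mm above the table, open above and in front. Rear wheel at x=+130 mm under a deck (from x=+97 mm, top 105 mm up). Pushes over 30 N harm it.
- home (a point): Where the wheel's centre is when fully home, held between the catches behind its spindle (about 1 mm of play) and the rigid slot ends (1 mm further on): on the bogie's centre line, 53 mm above the table; axes as the bogie. A cross tie stands at x=+60 mm from it.
- slot_mouth (a point): Mouth of the level slots in the two side plates, on the centre line, 22 mm before home, 53 mm above the table; slots 15 mm high, closed ends 29 mm further on in +x. Two black sprung buffers (outside the plates, y=+-20..29 mm) meet the spindle when its axis is 7 mm before home and press it back, with 10 N in all at first and 16 N at home: a wheel not caught comes back some 6 mm.
- catch (a point): Middle between the square backs of the two brass spring catches, 7 mm before home. Their ramped noses hang into the slots from above; the spindle meets them with its axis some 22 to 15 mm before home and lifts them under 4 to 10 N in all. When its axis is within 1 mm of home they drop behind it (their brass knobs go down 7 mm) and hold it when let go. The last push needs 15 to 20 N.
- wheel: The wheel's own frame: origin at its centre, y along its spindle; x and z turn with it as it rolls; z points up at the start.
- wheel_center (a point): Centre of the orange wheel, standing on the rail 125 to 165 mm short of home, up to 3 mm and 0.06 rad out of line. Diameter 90 mm, tread 20 mm, hub 24 mm wide, centre 53 mm above the table, about 0.45 kg. Its fixed steel spindle, 12 mm thick, 92 mm long, sticks out 26 mm beyond each side plate when home: it can be pushed there with the fingers astride wheel and plates. Axes as the wheel.
- keeper (a joint): Yellow keeper bar, 12 mm wide, on the outside of the bogie's right side plate (bogie y=-21..-26 mm). 0 = hanging straight down across the slot behind the spindle, on its stop; 1.5 to 1.85 rad = raised, pointing back (-x) about level. Stiff hinge (about 3 N at its end); stays where it is left. It locks a spindle that is home and is not meant to drive it home. Takes 25 N.
- keeper_pivot (a point): Hinge of the keeper, at x=-15, y=-23.5 mm in the bogie's frame, 77 mm above the table; axis along the bogie's y. Near the closed position the rim of the fitted wheel (at most 14 mm off the centre line) stands beside the keeper up to 98 mm above the table: keep the gripper clear of it.
- keeper_tip (a point): Point on the keeper's centre line, 32 mm from its hinge; the bar ends 38 mm from the hinge and its tip carries a tab that reaches out to y=-30 mm.
- old_wheel: Worn wheel lying flat, 90 mm across, 24 mm high; leave alone.
- bearing: Steel bearing ring, 42 mm across, 12 mm high; leave alone.
- wrench: Wrench, 170 mm; leave alone.
- screwdriver: Screwdriver, 190 mm; leave alone.
- grease: Jar of grease with red cap, 56 mm across, 60 mm high; leave alone.
- chock: Wooden block 90 x 50 x 35 mm; leave alone.
Mind the look-alikes: they are no part of the job. There is more than one size of the wheel; the job needs the smallest.

How it is judged (in metres and radians):
On the way, in this order (a step that is already met when the one before it is completed fails the run):
1. the wheel, rolled along the rail, sits fully home in the slots (x of wheel_center in the frame of home between -0.0025 and 0.003 m and y of wheel_center in the frame of home between -0.009 and 0.009 m and z of wheel_center in the frame of home between -0.004 and 0.004 m and angle between the y axis of wheel and the y axis of bogie, either way round below 0.1 rad and angle between wheel_center's own z axis and vertical above 1.9 rad), for 0.2 s.
2. the keeper is fully down behind the spindle (all of step 1 and value of joint keeper below 0.1 rad), for 0.2 s.
At the end, for the whole second after the job is handed in: Wheel upright and at rest in the slots: centre within 2.5 mm of home along the rail, 4 mm in height, 9 mm across; spindle square within 0.1 rad; turned about half round by its rolling (its z axis over 1.9 rad from up); keeper within 0.10 rad of fully down (all of step 2 and linear speed of wheel below 0.01 m/s and angular speed of wheel below 0.2 rad/s); the robot touches nothing.
It fails at once if the wheel is lifted off the rail (over 12 mm) (z of wheel_center in the frame of home above 0.012 m).
It fails at once if the wheel leans more than 0.35 rad from upright (angle between wheel_center's own y axis and vertical below 1.22 rad or angle between wheel_center's own y axis and vertical above 1.92 rad).
It fails at once if the wheel is pressed against the bogie and rail with more than 48 N in all (weight and springs included) (contact force between wheel and bogie above 48 N).
It fails at once if the fingers force the keeper with more than 25 N (contact force between the fingers and keeper above 25 N).
It fails at once if another thing on the bench is moved by more than 25 mm (distance of any of old_wheel, bearing, wrench, screwdriver, grease, chock from where it was at the start of the episode above 0.025 m).
It also fails if it takes over 58 s, if anything falls off the work surface, if the arm or the gripper's body presses on something with over 40 N, if the wrist force passes 120 N, or if a joint passes its speed limit or range.

### The arm

A 7-joint arm with a two-finger parallel gripper is mounted at the origin on the work surface. World frame = base frame: x ahead of the robot, y to its left, z up, the work surface at z = 0. Lengths are in mm, angles in rad, forces in N, time in s.
With the tool pointing down it reaches from about 425 to 950 mm from the base axis. Payload 4.7 kg.
Tool frame: the origin (TCP) lies midway between the tips of the shut fingers; the grasp point (between the pads) lies 19 mm behind it; z points along the fingers, y is the line along which they close (so a half turn about z gives the same grasp; the last joint's range is limited). The gripper opens to 87 mm and grips with 3 to 60 N. Pads are 19 mm wide; open, the fingers measure 117 mm over their backs; the gripper's body (75 mm by 190 mm) begins 51 mm behind the grasp point.
Start: joints at [-1.242, 0.469, -0.049, 1.532, 0.024, 1.141, -0.082], TCP at [236.355, 632.286, 222.573] pointing down, gripper open.
Joint ranges: [-2.59, 2.59], [-0.33, 1.99], [-1.39, 1.29], [0.1, 2.45], [-1.04, 4.18], [0.21, 1.99], [-2.66, 2.66]. Speed limits (rad/s): [2.57, 2.57, 3.14, 3.14, 3.14, 3.14, 3.14].

### API

Orientations are given as a rotation vector (axis times angle).
In Python, from bench import robot gives the robot as it stands. The module is installed in compiled form; this text tells all that it offers.
- The arm moves only by the tool servo_tool, never from a script. Its argument "increments" is a list that holds one entry, the list of rows, each a list of 7 numbers: the shift along the tool's x, y, z in m, then the turn, a rotation vector about the tool's x, y, z in degrees, then the closure in counts, from 0 (fully open) to 255 (shut). A call has 1 to 8 rows; each row shifts and turns the commanded pose from where the row before left it, along the tool's axes as they then stand; what a row does not reach is not made up. A row lasts 1/8 s, in which the tool goes at most 62.5 mm and 10.7 degrees, less where a joint would pass 70% of its speed; a pose out of reach is approached as far as the arm can. A call with a gripper value outside its range is refused whole. The fingers move at their own pace and stop on an object; "grip_force" is the grip in N (left out, the last holds). Time passes only in rows, so rows that do not move let the fingers close. It gives the time, the measured TCP pose, the force, the opening and the grip force at its end, in the units of the state.
- robot.observe(): the state, without advancing time (a new reading comes with each control period).
- robot.snapshot(name): name is "side" or "top"; returns the picture (384x512x3 uint8, blue, green, red); there is no depth.
- robot.get_calibration(name): a dict with "fx", "fy", "cx", "cy" (pixels), "view" (4x4, takes a point from world to camera coordinates). Camera axes: x right, y up, looking along -z (the intrinsics and any distortion apply to the point x, -y, -z); pixel columns grow to the right and rows downward; lengths in mm; the calibration is good to about 2 mm. A picture is of the moment at which its call begins. get_calibration takes no time and is no camera call.
- robot.hand_in(): hands the job in; it is judged then, once.
Trained networks look in the newest picture that a camera, given by its name, has taken for a name from the list of things; names that differ only in an ending like _2 or _b are one class to them, and where a whole thing is asked for, a point or a joint stands for the part that bears it (a point fixed in the world has none). Each returns a list of dicts, best first, with "conf" (0 to 1); they miss things now and then, are a little off and sometimes report something else, mostly with a low value. They report only what shows in the picture. A call takes as long as a camera call. They do not tell look-alikes from the thing itself.
- robot.recognise(query, camera): "box" ([left, top, right, bottom] in pixels, round what is visible of it).
- robot.silhouettes(query, camera): "region" (384x512 bool, what is visible of it) and "box" ([left, top, right, bottom] in pixels, round what is visible of it).
- robot.spot_point(query, camera): "uv" ([column, row] in pixels: a listed point, or the origin of a listed thing).
The state is a dict: "time": time; "joint_pos": joint angles; "dq": joint speeds; "joint_torque": joint torques, N m; "tool_pos": TCP position; "orientation": TCP orientation; "ft_force": force on the tool from outside, world axes, zero at the start; "ft_torque": the same for the moment, N m; "finger_gap": finger opening in mm; "grip_force": force on a finger pad.
Only numpy, scipy, OpenCV 4.12 (cv2) and the standard library are available. Lean on these libraries where they do the work, as an engineer would, in place of code of your own. Each camera call takes 0.05 s, during which the arm holds its last target. There are 200 camera calls.

## Working session

There is one attempt and no reset: what is moved stays moved. The work goes in short steps, Python scripts to look and compute and a tool call to move; the robot and the scene stay as the last step left them, time stands still between calls to the robot, and variables do not carry over. Pictures are saved under pics/ and viewed, at most 10 in all, crops included, and the job is handed in when it is done.

Besides the shell and the picture viewer there is one more tool, called after "Request:" by a JSON object that holds its "method" and its "body", one argument or row to a line. servo_tool: Moves the arm, as the interface text tells. Its arguments: {"type":"object","properties":{"increments":{"type":"array"},"grip_force":{"type":"number"}},"required":["increments"]}

```bash
mkdir -p pics
cat > h.py <<'E'
import numpy as np,cv2
from bench import robot
from scipy.spatial.transform import Rotation as R
def cal(n):
    c=robot.get_calibration(n);return c,np.array(c["view"],float)
def proj(n,P):
    c,V=cal(n);p=V[:3,:3]@np.array(P,float)+V[:3,3]
    return np.array([c["cx"]+c["fx"]*p[0]/-p[2],c["cy"]+c["fy"]*(-p[1])/-p[2]])
def back(n,uv,z):
    c,V=cal(n);d=np.array([(uv[0]-c["cx"])/c["fx"],-(uv[1]-c["cy"])/c["fy"],-1])
    Rm=V[:3,:3];o=-Rm.T@V[:3,3];d=Rm.T@d;return o+d*(z-o[2])/d[2]
E
python3 - <<'E'
from h import *
for n in("side","top"):
    cv2.imwrite(f"pics/{n}0.png",robot.snapshot(n))
    c=robot.get_calibration(n);print({k:v for k,v in c.items() if k!="view"});V=np.array(c["view"]);print(-V[:3,:3].T@V[:3,3])
    for q,z in(("wheel_center",53),("home",53),("slot_mouth",53),("keeper_pivot",77),("keeper_tip",77),("catch",60),("bogie",0)):
        for r in robot.spot_point(q,n)[:3]:print(n,q,np.round(r["uv"]),round(r["conf"],2),np.round(back(n,r["uv"],z)))
o=robot.observe();print(o["time"],o["tool_pos"],o["orientation"],o["finger_gap"])
E
```

```text
{'fx': 458.0332185141058, 'fy': 458.0332185141058, 'cx': 254.3130507602734, 'cy': 187.6117738895468}
[505.1117777  888.92632004 957.11645817]
side wheel_center [288. 157.] 0.91 [ 456. -199.   53.]
side wheel_center [271. 196.] 0.73 [506. -26.  53.]
side wheel_center [272. 193.] 0.48 [503. -39.  53.]
side home [252. 238.] 0.94 [554. 128.  53.]
side home [222. 199.] 0.38 [643. -11.  53.]
side slot_mouth [255. 230.] 0.94 [546. 101.  53.]
side slot_mouth [223. 200.] 0.17 [638.  -6.  53.]
side keeper_pivot [243. 226.] 0.92 [576. 107.  77.]
side keeper_tip [246. 216.] 0.51 [572.  75.  77.]
side catch [252. 235.] 0.68 [554. 123.  60.]
side catch [282. 292.] 0.36 [479. 293.  60.]
side bogie [252. 250.] 0.87 [554. 125.   0.]
{'fx': 390.6531784684391, 'fy': 390.6531784684391, 'cx': 256.17068265791335, 'cy': 193.42832107106878}
[ 480.11588114  -43.35658658 1066.7851301 ]
top wheel_center [334. 235.] 0.78 [ 440. -227.   53.]
top wheel_center [332. 170.] 0.75 [ 609. -229.   53.]
top wheel_center [257. 211.] 0.63 [505. -30.  53.]
top home [390. 196.] 0.74 [ 539. -377.   53.]
top home [199. 193.] 0.73 [555. 119.  53.]
top slot_mouth [206. 196.] 0.73 [548. 102.  53.]
top keeper_pivot [202. 186.] 0.98 [571. 107.  77.]
top keeper_tip [155. 222.] 0.74 [480. 228.  77.]
top keeper_tip [213. 190.] 0.48 [561.  81.  77.]
top catch [203. 192.] 0.83 [556. 109.  60.]
top catch [215. 189.] 0.37 [563.  76.  60.]
top bogie [202. 196.] 0.71 [550. 119.   0.]
top bogie [156. 226.] 0.45 [471. 246.   0.]
0.8 [236.36353504 632.27504405 222.55822543] [5.59062437e-01 3.09144766e+00 7.67611750e-05] 87.12042629660927
```

View pics/side0.png

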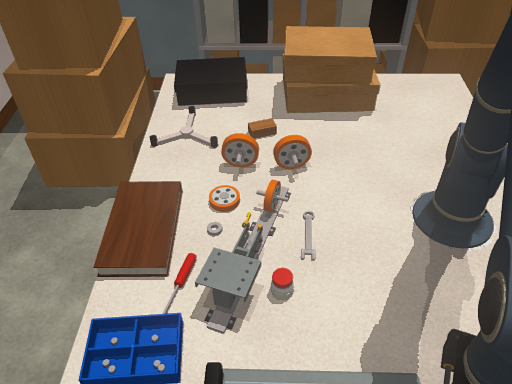

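View pics/top0.png

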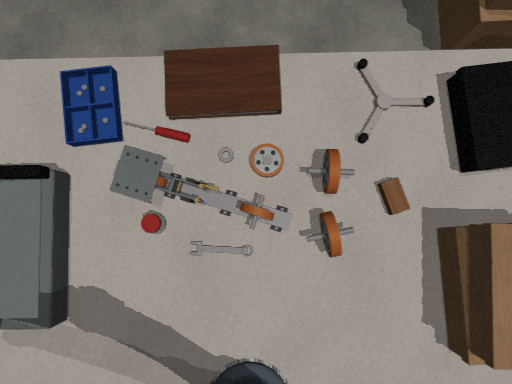

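Wheel candidates, by top-image pixel: (257,211) standing on the rail, (334,235) and (332,170) standing on the bench (larger), and (267,160) lying flat, which is the worn wheel. The one on the rail fits the description, so I'll confirm it in an enlarged crop.

Run:
```python
import cv2,numpy as np
t=cv2.imread("pics/top0.png")[140:240,150:300];s=cv2.imread("pics/side0.png")[170:280,200:310]
t=cv2.resize(t,None,fx=5,fy=5,interpolation=2);s=cv2.resize(s,None,fx=5,fy=5,interpolation=2)
cv2.imwrite("pics/t1.png",t);cv2.imwrite("pics/s1.png",s)
```

```text
(no output)
```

View pics/t1.png

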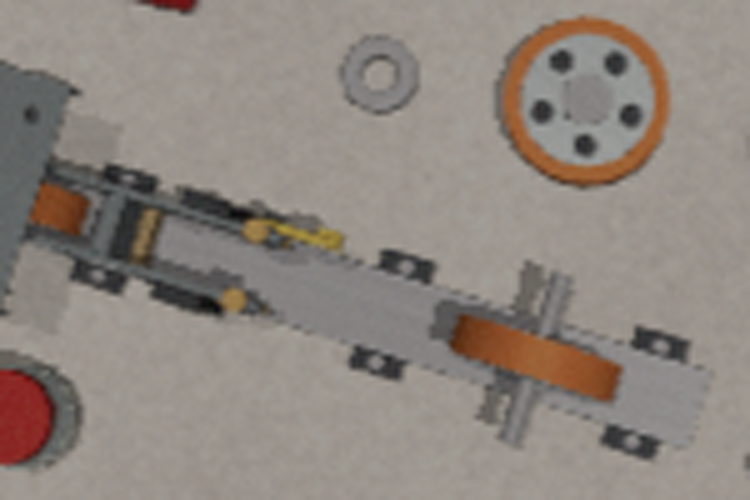

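View pics/s1.png

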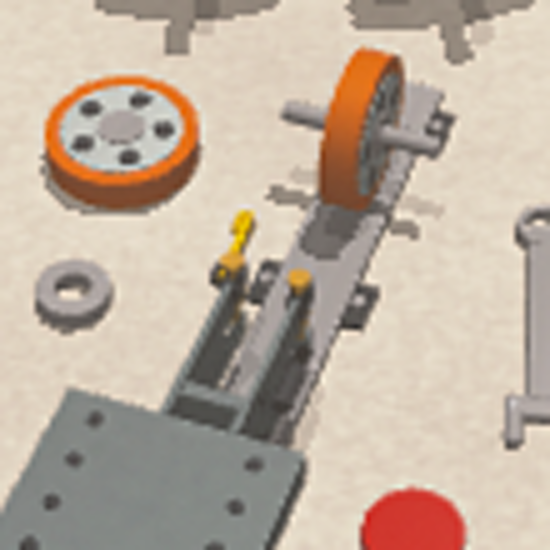

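The crops confirm it: the orange wheel stands on the rail (top crop tread 455–620, 315–400; spindle ends about (561,275) and (512,440)). The raised yellow keeper is at (340,240), the brass knobs at (257,231) and (233,299), and the rail end corners at (710,368) and (690,447). Next I fit the poses.

Run:
```python
from h import *
from scipy.optimize import least_squares
T=lambda u,v:np.array([150+u/5-.4,140+v/5-.4]); S=lambda u,v:np.array([200+u/5-.4,170+v/5-.4])
obs=[("top",T(710,368),(-255,-22,8)),("top",T(690,447),(-255,22,8)),("side",S(443,90),(-255,-0,8))]
obs=obs[:2]
P={"home":(0,0,53),"slot_mouth":(-22,0,53),"catch":(-7,0,53),"keeper_pivot":(-15,-23.5,77),"bogie":(0,0,0)}
guess={"top":(200,194),"side":(250,234)}
for n in("side","top"):
    robot.snapshot(n)
    for q,p in P.items():
        for r in robot.spot_point(q,n):
            if np.hypot(*(np.array(r["uv"])-guess[n]))<22: obs.append((n,np.array(r["uv"]),p));break
def W(x,p):
    c,s=np.cos(x[2]),np.sin(x[2]);return np.array([x[0]+c*p[0]-s*p[1],x[1]+s*p[0]+c*p[1],p[2]])
f=lambda x:np.concatenate([proj(n,W(x,p))-uv for n,uv,p in obs])
r=least_squares(f,[553,122,1.28],loss="soft_l1",x_scale=[1,1,.01]);x=r.x;print("bogie",x);
for (n,uv,p),e in zip(obs,f(x).reshape(-1,2)):print(n,p,np.round(e,1))
# wheel: centre on z=53
wo=[("top",T(561,275),-46),("top",T(512,440),46),("side",S(290,112),-46),("side",S(437,148),46)]
for n,g in(("side",(271,196)),("top",(257,211))):
    for q in robot.spot_point("wheel_center",n):
        if np.hypot(*(np.array(q["uv"])-g))<8: wo.append((n,np.array(q["uv"]),0));print(n,q["uv"])
Wf=lambda w,y:np.array([w[0]-np.sin(w[2])*y,w[1]+np.cos(w[2])*y,53])
fw=lambda w:np.concatenate([proj(n,Wf(w,y))-uv for n,uv,y in wo])
w=least_squares(fw,[505,-30,1.28],loss="soft_l1",x_scale=[1,1,.01]).x;print("wheel",w,np.round(fw(w),1))
d=w[:2]-x[:2];c,s=np.cos(x[2]),np.sin(x[2]);print("in bogie",c*d[0]+s*d[1],-s*d[0]+c*d[1],w[2]-x[2])
# overlay of model
for n in("side","top"):
    im=robot.snapshot(n);im=cv2.resize(im,None,fx=4,fy=4,interpolation=2)
    k=lambda p:tuple(int(v) for v in (proj(n,p)+.5)*4)
    for y in(-22,22):cv2.line(im,k(W(x,(-255,y,8))),k(W(x,(245,y,8))),(0,255,0),1)
    for y in(-20,20):cv2.line(im,k(W(x,(-22,y,86))),k(W(x,(90,y,86))),(255,0,255),1)
    cv2.line(im,k(W(x,(-255,-22,8))),k(W(x,(-255,22,8))),(0,255,0),1)
    cv2.line(im,k(Wf(w,-46)),k(Wf(w,46)),(255,0,0),1)
    for a in (1.5,1.85):cv2.line(im,k(W(x,(-15,-23.5,77))),k(W(x,(-15-38*np.sin(a),-23.5,77-38*np.cos(a)))),(0,0,255),1)
    cv2.imwrite(f"pics/o_{n}.png",im[560:960,600:1200] if n=="top" else im[680:1240,800:1240])
```

```text
bogie [551.50044099 123.78041072   1.27490485]
top (-255, -22, 8) [0.9 0.3]
top (-255, 22, 8) [0.5 0.2]
side (0, 0, 53) [ 3.1 -0.7]
side (-22, 0, 53) [-1.4  1.2]
side (-7, 0, 53) [1.6 0.4]
side (-15, -23.5, 77) [-1.4 -2.8]
side (0, 0, 0) [ 0.6 -2.3]
top (0, 0, 53) [0.6 0.4]
top (-22, 0, 53) [-3.3 -1.6]
top (-7, 0, 53) [-3.7  2.1]
top (-15, -23.5, 77) [ 0.1 -1.7]
top (0, 0, 0) [-1.7 -0.9]
side [270.6, 199.3]
top [257.2, 211.8]
wheel [504.40637553 -29.97787212   1.25817693] [-0.1 -0.2 -0.7  0.8 -1.5 -0.6  0.2 -0.4  0.9 -4.2 -0.6 -0.5]
in bogie -160.80862945499572 0.21268479951640273 -0.016727920283730047
```

View pics/o_top.png

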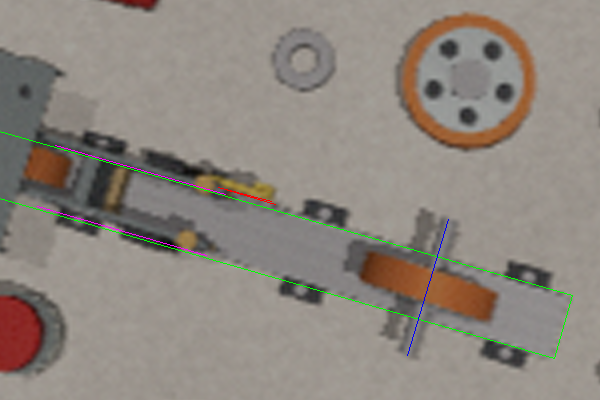

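View pics/o_side.png

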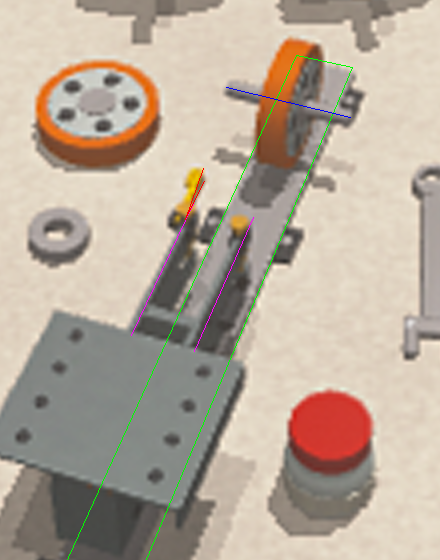

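```bash
cat >> h.py <<'E'
def W(x,p):
    c,s=np.cos(x[2]),np.sin(x[2]);return np.array([x[0]+c*p[0]-s*p[1],x[1]+s*p[0]+c*p[1],p[2]])
def inb(x,P):
    d=np.array(P[:2])-x[:2];c,s=np.cos(x[2]),np.sin(x[2]);return np.array([c*d[0]+s*d[1],-s*d[0]+c*d[1]])
def plan(x,p,n):
    """rows in tool axes to put the TCP at bogie point p, tool x=bogie x, z down"""
    o=robot.observe();R0=R.from_rotvec(o["orientation"])
    R1=R.from_matrix(np.array([[np.cos(x[2]),np.sin(x[2]),0],[np.sin(x[2]),-np.cos(x[2]),0],[0,0,-1]]))
    d=W(x,p)-o["tool_pos"];tv=(R0.inv()*R1).as_rotvec();print("dist",np.round(d),"turn",np.round(np.degrees(tv),1))
    for i in range(n):
        Ri=R0*R.from_rotvec(tv*i/n);print(np.round(np.r_[Ri.inv().apply(d)/n/1e3,np.degrees(tv)/n],4).tolist())
E
python3 - <<'E'
from h import *
x=np.array([551.5,123.8,1.2749])
for z in(88,98):
  a,b=[inb(x,back("top",(150+u/5-.4,140+v/5-.4),z)) for u,v in((257,231),(233,299))];c=[inb(x,back("side",(200+u/5-.4,170+v/5-.4),z)) for u,v in((232,265),(299,278))];print(z,a,b,(a+b)/2,c)
for n in("top","side"):
  im=cv2.cvtColor(robot.snapshot(n),cv2.COLOR_BGR2HSV);m=cv2.inRange(im,(22,170,120),(33,255,255));
  b=m[170:240,150:300];v,u=np.nonzero(b)
  print(n,len(u),u.mean()+150,v.mean()+170,inb(x,back(n,(u.mean()+150,v.mean()+170),79)), [inb(x,back(n,(uu+150,vv+170),79)).round() for uu,vv in((u.min(),v[u.argmin()]),(u.max(),v[u.argmax()]),(u[v.argmin()],v.min()))])
plan(x,(-192,0,150),16)
E
```

```text
88 [ -9.13641643 -22.21982782] [-7.33550715 14.01007194] [-8.23596179 -4.10487794] [array([-11.46673442, -21.48370014]), array([-13.60950111,  13.80587836])]
98 [-10.88931554 -21.79318403] [-9.10680569 14.06656401] [-9.99806062 -3.86331001] [array([ -3.06952984, -18.15888974]), array([-5.18764199, 16.72464907])]<stdin>:8: RuntimeWarning: Mean of empty slice.
  ret = ret.dtype.type(ret / rcount)
Traceback (most recent call last):
ValueError: zero-size array to reduction operation minimum which has no identity
```

```bash
echo 'X=np.array([554.8,122.8,1.261])' >> h.py
python3 - <<'E'
from h import *
plan(X,(-194,1,150),16)
E
```

```text
dist [ 258. -694.  -73.] turn [-0.  -0.  87.3]
[-0.0303, -0.035, 0.0045, -0.0, -0.0003, 5.4532]
[-0.0335, -0.0319, 0.0045, -0.0, -0.0003, 5.4532]
[-0.0364, -0.0286, 0.0045, -0.0, -0.0003, 5.4532]
[-0.0389, -0.025, 0.0045, -0.0, -0.0003, 5.4532]
[-0.0411, -0.0212, 0.0045, -0.0, -0.0003, 5.4532]
[-0.043, -0.0172, 0.0045, -0.0, -0.0003, 5.4532]
[-0.0444, -0.013, 0.0045, -0.0, -0.0003, 5.4532]
[-0.0454, -0.0088, 0.0045, -0.0, -0.0003, 5.4532]
[-0.0461, -0.0044, 0.0045, -0.0, -0.0003, 5.4532]
[-0.0463, -0.0, 0.0045, -0.0, -0.0003, 5.4532]
[-0.0461, 0.0044, 0.0045, -0.0, -0.0003, 5.4532]
[-0.0454, 0.0088, 0.0045, -0.0, -0.0003, 5.4532]
[-0.0444, 0.013, 0.0045, -0.0, -0.0003, 5.4532]
[-0.043, 0.0172, 0.0045, -0.0, -0.0003, 5.4532]
[-0.0411, 0.0212, 0.0045, -0.0, -0.0003, 5.4532]
[-0.0389, 0.025, 0.0045, -0.0, -0.0003, 5.4532]
```

Request:
{"method": "servo_tool", "body": {
  "increments": [
    [[-0.03, -0.035, 0, 0, 0, 5.45, 38], [-0.0335, -0.032, 0, 0, 0, 5.45, 38], [-0.0365, -0.0285, 0, 0, 0, 5.45, 38], [-0.039, -0.025, 0, 0, 0, 5.45, 38], [-0.041, -0.021, 0, 0, 0, 5.45, 38], [-0.043, -0.017, 0, 0, 0, 5.45, 38], [-0.0445, -0.013, 0, 0, 0, 5.45, 38], [-0.0455, -0.009, 0, 0, 0, 5.45, 38]]
  ]
}}

```text
time: 2.65
tool_pos: [366.1, 284.1, 222.9]
orientation: [1.671, 2.66, 0.002]
ft_force: [0.7, -0.6, 0.2]
finger_gap: 74.2
grip_force: 0.0
```

Request:
{"method": "servo_tool", "body": {
  "increments": [
    [[-0.046, -0.0045, 0, 0, 0, 5.45, 38], [-0.0465, 0, 0, 0, 0, 5.45, 38], [-0.046, 0.0045, 0, 0, 0, 5.45, 38], [-0.0455, 0.009, 0.01, 0, 0, 5.45, 38], [-0.0445, 0.013, 0.015, 0, 0, 5.45, 38], [-0.043, 0.017, 0.015, 0, 0, 5.45, 38], [-0.041, 0.021, 0.015, 0, 0, 5.45, 38], [-0.039, 0.025, 0.015, 0, 0, 5.45, 38]]
  ]
}}

```text
time: 3.65
tool_pos: [495.5, -62.7, 152.4]
orientation: [2.539, 1.85, 0.002]
ft_force: [0.2, 0.8, 0.5]
finger_gap: 74.2
grip_force: 0.0
```

Run:
```python
from h import *
o=robot.observe();print(o["time"],inb(X,o["tool_pos"]),o["tool_pos"],o["ft_force"],o["joint_pos"],o["finger_gap"])
plan(X,(-194,1,42),3)
for q in robot.spot_point("wheel_center","side"):print(q)
```

```text
3.65 [-1.94735139e+02 -1.22189443e-01] [495.54850963 -62.70215714 152.39301499] [0.21442648 0.83308282 0.47293496] [-0.42939781  0.28865025  0.56895802  2.04569461 -0.2045075   0.86013412
 -0.05663568] 74.1655398901385
dist [  -1.    1. -110.] turn [ 0.1 -0.  -0.1]
[0.0002, -0.0004, 0.0368, 0.0176, -0.0145, -0.0328]
[0.0002, -0.0004, 0.0368, 0.0176, -0.0145, -0.0328]
[0.0002, -0.0004, 0.0368, 0.0176, -0.0145, -0.0328]
{'uv': [268.8, 200.5], 'conf': 0.86}
{'uv': [290.7, 155.1], 'conf': 0.72}
{'uv': [241.5, 152.1], 'conf': 0.66}
{'uv': [212.8, 230.3], 'conf': 0.57}
```

Request:
{"method": "servo_tool", "body": {
  "increments": [
    [[0, 0, 0.035, 0, 0, 0, 38], [0, -0.001, 0.035, 0, 0, 0, 38], [0, 0, 0.03, 0, 0, 0, 38], [0, 0, 0.01, 0, 0, 0, 38], [0, 0, 0, 0, 0, 0, 38]]
  ]
}}

```text
time: 4.32
tool_pos: [494.0, -61.2, 42.6]
orientation: [-2.536, -1.853, 0.0]
ft_force: [0.1, 0.0, -0.6]
finger_gap: 73.6
grip_force: 0.0
```

Run:
```python
from h import *
o=robot.observe();print(inb(X,o["tool_pos"]),o["tool_pos"],o["ft_force"])
out=[]
for n,(a,b,c,d) in(("top",(190,150,310,250)),("side",(215,165,315,255))):
    im=robot.snapshot(n)[b:d,a:c];out.append(cv2.resize(im,(400,400*(d-b)//(c-a)),interpolation=2))
h=min(i.shape[0] for i in out);cv2.imwrite("pics/c1.png",np.hstack([i[:h] for i in out]))
```

```text
[-193.77935756    1.82529098] [493.98512177 -61.19815676  42.58655184] [ 0.08124338  0.02747104 -0.6149493 ]
```

View pics/c1.png

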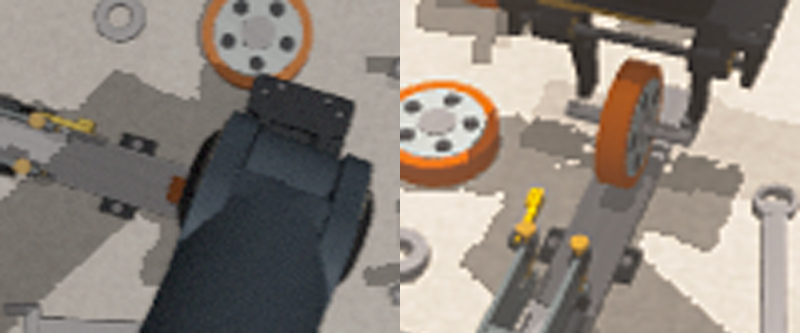

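The side crop shows the fingers at (588,80) and (697,110), astride the wheel and just behind the spindle at (572,105)–(690,132). I'll push forward gently.

Request:
{"method": "servo_tool", "body": {
  "increments": [
    [[0.007, 0, 0, 0, 0, 0, 38], [0.005, 0, 0, 0, 0, 0, 38], [0.003, 0, 0, 0, 0, 0, 38], [0.003, 0, 0, 0, 0, 0, 38], [0.004, 0, 0, 0, 0, 0, 38], [0.005, 0, 0, 0, 0, 0, 38], [0.006, 0, 0, 0, 0, 0, 38], [0.006, 0, 0, 0, 0, 0, 38]]
  ]
}}

```text
time: 5.42
tool_pos: [505.9, -23.6, 42.5]
orientation: [-2.536, -1.853, -0.0]
ft_force: [-0.4, 0.1, 0.4]
finger_gap: 74.1
grip_force: 0.0
```

Request:
{"method": "servo_tool", "body": {
  "increments": [
    [[0.006, 0, 0, 0, 0, 0, 38], [0.006, 0, 0, 0, 0, 0, 38], [0.006, 0, 0, 0, 0, 0, 38], [0.006, 0, 0, 0, 0, 0, 38], [0.006, 0, 0, 0, 0, 0, 38], [0.006, 0, 0, 0, 0, 0, 38], [0.005, 0, 0, 0, 0, 0, 38], [0.004, 0, 0, 0, 0, 0, 38]]
  ]
}}

```text
time: 6.42
tool_pos: [519.5, 19.1, 42.5]
orientation: [-2.537, -1.853, -0.0]
ft_force: [0.3, 0.4, -0.5]
finger_gap: 74.1
grip_force: 0.0
```

```bash
cat > look.py <<'E'
from h import *
import sys
def show(name):
    o=robot.observe();print(o["time"],"tcp_b",inb(X,o["tool_pos"]).round(1),o["tool_pos"].round(1),np.round(o["ft_force"],1))
    out=[]
    for n,(a,b,c,d) in(("top",(180,150,300,250)),("side",(215,165,315,265))):
        im=robot.snapshot(n)[b:d,a:c];out.append(cv2.resize(im,(400,400*(d-b)//(c-a)),interpolation=2))
    h=min(i.shape[0] for i in out);cv2.imwrite(f"pics/{name}.png",np.hstack([i[:h] for i in out]))
    for q in robot.spot_point("wheel_center","side")[:4]:
        P=inb(X,back("side",q["uv"],53));
        if abs(P[1])<25:print("wheel",P.round(1),q["uv"],q["conf"])
show(sys.argv[1])
E
python3 look.py c2
```

```text
6.425 tcp_b [-109.5    2. ] [519.5  19.1  42.5] [ 0.3  0.4 -0.5]
wheel [-350.7   -1.5] [289.7, 154.1] 0.63
wheel [-68.7   0.4] [260.4, 217.9] 0.56
```

View pics/c2.png

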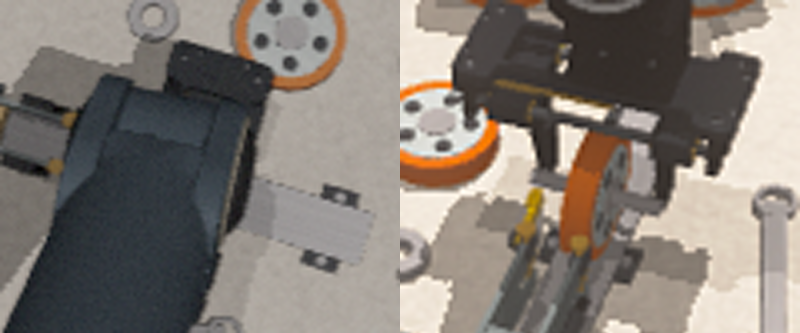

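Run:
```python
from h import *
for u,v in((532,174),(662,206)):print(inb(X,back("side",(215+(u-400)/4,165+v/4),53)))
for i in range(2):
    robot.snapshot("side")
    for q in robot.spot_point("wheel_center","side"):
        P=inb(X,back("side",q["uv"],53))
        if abs(P[1])<25:print("wheel",P.round(1),q["uv"],q["conf"])
```

```text
[-90.69757058 -43.13673679]
[-90.79012094  49.75257179]
wheel [-78.    0.6] [261.6, 215.5] 0.84
wheel [-351.1   -2. ] [289.6, 154.0] 0.8
wheel [-75.7  -0.4] [261.0, 216.0] 0.96
wheel [-3.467e+02  3.000e-01] [289.9, 155.0] 0.66
wheel [-1.9 -0.7] [251.5, 235.9] 0.47
```

Request:
{"method": "servo_tool", "body": {
  "increments": [
    [[0.005, 0.001, 0, 0, 0, 0, 38], [0.005, 0, 0, 0, 0, 0, 38], [0.005, 0, 0, 0, 0, 0, 38], [0.005, 0, 0, 0, 0, 0, 38], [0.005, 0, 0, 0, 0, 0, 38], [0.005, 0, 0, 0, 0, 0, 38], [0.005, 0, 0, 0, 0, 0, 38], [0.005, 0, 0, 0, 0, 0, 38]]
  ]
}}

```text
time: 7.78
tool_pos: [532.6, 56.9, 42.5]
orientation: [-2.537, -1.853, -0.0]
ft_force: [-0.8, -0.3, -0.2]
finger_gap: 73.8
grip_force: 0.0
```

Request:
{"method": "servo_tool", "body": {
  "increments": [
    [[0.005, 0, 0, 0, 0, 0, 38], [0.005, 0, 0, 0, 0, 0, 38], [0.005, 0, 0, 0, 0, 0, 38], [0.004, 0, 0, 0, 0, 0, 38], [0.003, 0, 0, 0, 0, 0, 38], [0.002, 0, 0, 0, 0, 0, 38], [0.001, 0, 0, 0, 0, 0, 38]]
  ]
}}

```text
time: 8.65
tool_pos: [540.1, 80.5, 42.5]
orientation: [-2.537, -1.853, 0.0]
ft_force: [0.8, 0.1, 0.1]
finger_gap: 74.2
grip_force: 0.0
```

```bash
python3 look.py c3
```

```text
8.65 tcp_b [-44.8   1.1] [540.1  80.5  42.5] [0.8 0.1 0.1]
wheel [-12.3  10.1] [256.8, 234.0] 0.77
wheel [-356.6    8.6] [293.4, 153.6] 0.68
```

View pics/c3.png

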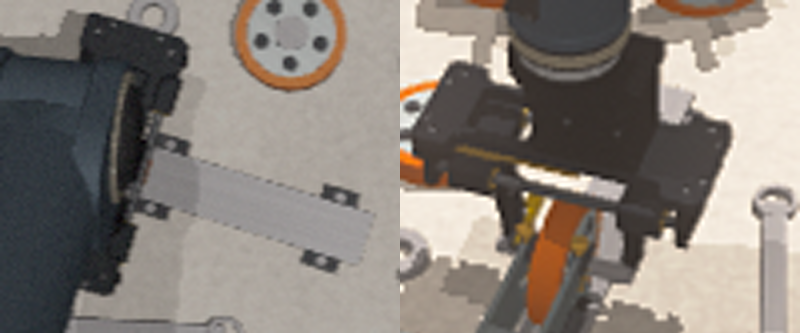

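The wheel is now between the plates (side crop 530–595, 205–320), with the fingers outside the plates and the keeper at (530,215). I'll press in slowly and watch the force.

Request:
{"method": "servo_tool", "body": {
  "increments": [
    [[0.0015, 0, 0, 0, 0, 0, 38], [0.0015, 0, 0, 0, 0, 0, 38], [0.0015, 0, 0, 0, 0, 0, 38], [0.0015, 0, 0, 0, 0, 0, 38], [0.0015, 0, 0, 0, 0, 0, 38], [0.0015, 0, 0, 0, 0, 0, 38]]
  ]
}}

```text
time: 9.55
tool_pos: [542.8, 88.9, 42.5]
orientation: [2.537, 1.853, -0.001]
ft_force: [-1.2, -1.5, -0.1]
finger_gap: 74.1
grip_force: 1.1
```

Request:
{"method": "servo_tool", "body": {
  "increments": [
    [[0.0015, 0, 0, 0, 0, 0, 38], [0.0015, 0, 0, 0, 0, 0, 38], [0.0015, 0, 0, 0, 0, 0, 38], [0.0015, 0, 0, 0, 0, 0, 38]]
  ]
}}

```text
time: 10.05
tool_pos: [544.3, 93.1, 42.7]
orientation: [2.537, 1.851, -0.003]
ft_force: [-2.2, -6.2, 4.3]
finger_gap: 73.8
grip_force: 3.0
```

Run:
```python
from h import *
o=robot.observe();print(inb(X,o["tool_pos"]),o["ft_force"],o["ft_torque"])
```

```text
[-31.4995405    0.91296726] [-2.21654065 -6.20952611  4.34498199] [-1.26922981  0.5622603  -0.00276256]
```

Request:
{"method": "servo_tool", "body": {
  "increments": [
    [[0.0015, 0, 0, 0, 0, 0, 38], [0.0015, 0, 0, 0, 0, 0, 38], [0.0015, 0, 0, 0, 0, 0, 38], [0.0015, 0, 0, 0, 0, 0, 38]]
  ]
}}

```text
time: 10.55
tool_pos: [545.9, 97.5, 42.8]
orientation: [2.537, 1.85, -0.005]
ft_force: [-3.7, -8.7, 7.2]
finger_gap: 74.2
grip_force: 4.5
```

Request:
{"method": "servo_tool", "body": {
  "increments": [
    [[0.001, 0, 0, 0, 0, 0, 38], [0.001, 0, 0, 0, 0, 0, 38], [0.001, 0, 0, 0, 0, 0, 38]]
  ]
}}

```text
time: 10.92
tool_pos: [547.6, 102.9, 42.7]
orientation: [2.537, 1.852, 0.0]
ft_force: [-0.4, -2.2, 1.5]
finger_gap: 74.0
grip_force: 1.3
```

Run:
```python
from h import *
o=robot.observe();print(inb(X,o["tool_pos"]),o["ft_force"],o["ft_torque"],o["grip_force"])
```

```text
[-21.18264711   0.8197513 ] [-0.401794   -2.23631093  1.46681833] [-0.60956915  0.27339022  0.02152888] 1.2928558140993118
```

Request:
{"method": "servo_tool", "body": {
  "increments": [
    [[0.001, 0, 0, 0, 0, 0, 38], [0.001, 0, 0, 0, 0, 0, 38], [0.001, 0, 0, 0, 0, 0, 38], [0.001, 0, 0, 0, 0, 0, 38]]
  ]
}}

```text
time: 11.42
tool_pos: [547.9, 104.0, 42.6]
orientation: [2.537, 1.851, -0.006]
ft_force: [-3.4, -10.1, 5.9]
finger_gap: 74.2
grip_force: 5.4
```

Request:
{"method": "servo_tool", "body": {
  "increments": [
    [[0.001, 0, 0, 0, 0, 0, 38], [0.001, 0, 0, 0, 0, 0, 38]]
  ]
}}

```text
time: 11.68
tool_pos: [548.0, 104.2, 42.6]
orientation: [2.537, 1.849, -0.009]
ft_force: [-4.8, -13.1, 8.0]
finger_gap: 74.1
grip_force: 6.9
```

Request:
{"method": "servo_tool", "body": {
  "increments": [
    [[0.001, 0, 0, 0, 0, 0, 38], [0.001, 0, 0, 0, 0, 0, 38]]
  ]
}}

```text
time: 11.92
tool_pos: [548.4, 105.6, 42.7]
orientation: [2.537, 1.848, -0.009]
ft_force: [-5.3, -12.7, 9.2]
finger_gap: 74.4
grip_force: 7.1
```

Run:
```python
from h import *
o=robot.observe();print(inb(X,o["tool_pos"]),o["ft_force"],o["ft_torque"],o["grip_force"])
```

```text
[-18.35944448   0.80195896] [ -5.25087323 -12.70514792   9.15619212] [-2.84253458  1.24862366  0.14063331] 7.056787312030792
```

Request:
{"method": "servo_tool", "body": {
  "increments": [
    [[0.001, 0, 0, 0, 0, 0, 38], [0.001, 0, 0, 0, 0, 0, 38]]
  ]
}}

```text
time: 12.18
tool_pos: [549.1, 107.4, 42.9]
orientation: [2.538, 1.848, -0.009]
ft_force: [-5.4, -13.4, 10.7]
finger_gap: 73.9
grip_force: 7.1
```

Request:
{"method": "servo_tool", "body": {
  "increments": [
    [[0.001, 0, 0, 0, 0, 0, 38], [0.001, 0, 0, 0, 0, 0, 38]]
  ]
}}

```text
time: 12.42
tool_pos: [549.8, 109.3, 42.9]
orientation: [2.538, 1.848, -0.009]
ft_force: [-5.0, -12.9, 10.6]
finger_gap: 74.1
grip_force: 7.5
```

Request:
{"method": "servo_tool", "body": {
  "increments": [
    [[0.001, 0, 0, 0, 0, 0, 38]]
  ]
}}

```text
time: 12.55
tool_pos: [549.8, 109.5, 42.9]
orientation: [2.537, 1.847, -0.011]
ft_force: [-6.1, -15.5, 11.3]
finger_gap: 74.1
grip_force: 8.4
```

Run:
```python
from h import *
o=robot.observe();print(inb(X,o["tool_pos"]),o["ft_force"],o["ft_torque"],o["grip_force"])
```

```text
[-14.21270539   0.65180817] [ -6.12722719 -15.50566134  11.31861833] [-3.44770274  1.42050021  0.0779729 ] 8.359147757291794
```

Request:
{"method": "servo_tool", "body": {
  "increments": [
    [[0.001, 0, 0, 0, 0, 0, 38]]
  ]
}}

```text
time: 12.68
tool_pos: [549.9, 109.7, 42.9]
orientation: [2.537, 1.847, -0.012]
ft_force: [-7.8, -17.5, 12.7]
finger_gap: 74.2
grip_force: 8.9
```

Request:
{"method": "servo_tool", "body": {
  "increments": [
    [[0.001, 0, 0, 0, 0, 0, 38]]
  ]
}}

```text
time: 12.8
tool_pos: [550.1, 110.3, 42.9]
orientation: [2.538, 1.846, -0.013]
ft_force: [-5.8, -15.4, 12.4]
finger_gap: 73.9
grip_force: 9.0
```

Request:
{"method": "servo_tool", "body": {
  "increments": [
    [[0.0005, 0, 0, 0, 0, 0, 38], [0, 0, 0, 0, 0, 0, 38]]
  ]
}}

```text
time: 13.05
tool_pos: [550.2, 110.7, 42.9]
orientation: [2.538, 1.846, -0.013]
ft_force: [-6.5, -15.8, 12.7]
finger_gap: 74.1
grip_force: 9.0
```

```bash
python3 look.py c4
```

```text
13.05 tcp_b [-12.9   0.7] [550.2 110.7  42.9] [ -6.5 -15.8  12.7]
wheel [12.   6.2] [252.2, 240.5] 0.67
wheel [-358.9   -3. ] [290.0, 152.4] 0.59
```

View pics/c4.png

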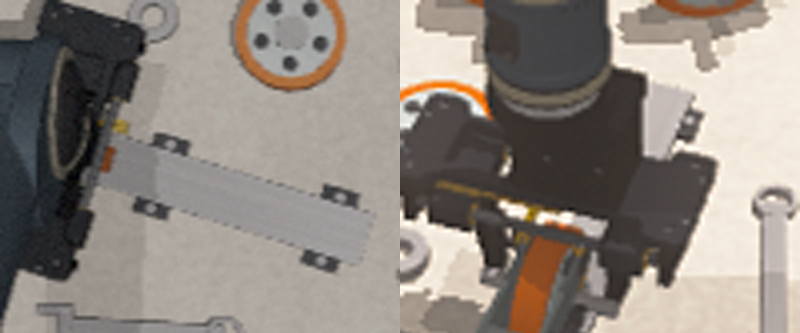

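Request:
{"method": "servo_tool", "body": {
  "increments": [
    [[0.001, 0, -0.001, 0, 0, 0, 38], [0, 0, 0, 0, 0, 0, 38]]
  ]
}}

```text
time: 13.45
tool_pos: [550.4, 111.4, 43.2]
orientation: [2.538, 1.846, -0.014]
ft_force: [-5.9, -17.2, 6.8]
finger_gap: 73.9
grip_force: 8.8
```

Request:
{"method": "servo_tool", "body": {
  "increments": [
    [[0.001, 0, -0.0005, 0, 0, 0, 38], [0, 0, 0, 0, 0, 0, 38]]
  ]
}}

```text
time: 13.7
tool_pos: [550.4, 111.5, 43.4]
orientation: [2.538, 1.845, -0.015]
ft_force: [-5.4, -18.0, 4.8]
finger_gap: 73.7
grip_force: 9.3
```

Run:
```python
from h import *
o=robot.observe();print(inb(X,o["tool_pos"]),o["ft_force"],o["ft_torque"],o["grip_force"])
for r in(1,2):
  im=robot.snapshot("side");cv2.imwrite("pics/d.png",im)
  h=cv2.cvtColor(im,cv2.COLOR_BGR2HSV)
  for q in("wheel_center","catch","keeper_tip","keeper_pivot"):print(q,[(p["uv"],p["conf"]) for p in robot.spot_point(q,"side")[:2]])
```

```text
[-12.06722723   0.75090625] [ -5.44715856 -17.95865358   4.83702295] [-4.02693149  1.13503468  0.02700019] 9.33119460940361
wheel_center [([241.6, 149.8], 0.62), ([249.8, 239.8], 0.6)]
catch [([252.2, 238.2], 0.63), ([223.1, 200.2], 0.29)]
keeper_tip []
keeper_pivot [([244.8, 224.8], 0.61)]
wheel_center [([251.3, 239.3], 0.86), ([288.0, 153.3], 0.62)]
catch [([250.8, 238.7], 0.57)]
keeper_tip [([252.5, 242.0], 0.67)]
keeper_pivot [([245.6, 225.2], 0.71)]
```

Request:
{"method": "servo_tool", "body": {
  "increments": [
    [[0.001, 0, 0, 0, 0, 0, 38], [0, 0, 0, 0, 0, 0, 38]]
  ]
}}

```text
time: 14.45
tool_pos: [550.4, 111.6, 43.3]
orientation: [2.538, 1.844, -0.017]
ft_force: [-6.0, -19.6, 6.5]
finger_gap: 74.1
grip_force: 10.2
```

Request:
{"method": "servo_tool", "body": {
  "increments": [
    [[-0.002, 0, 0.0005, 0, 0, 0, 38], [-0.002, 0, 0.001, 0, 0, 0, 38], [-0.001, 0, 0, 0, 0, 0, 38], [0, 0, 0, 0, 0, 0, 38]]
  ]
}}

```text
time: 14.95
tool_pos: [549.9, 109.7, 42.6]
orientation: [2.538, 1.847, -0.011]
ft_force: [-5.2, -14.8, 9.1]
finger_gap: 74.1
grip_force: 7.8
```

Request:
{"method": "servo_tool", "body": {
  "increments": [
    [[-0.001, 0, 0, 0, 0, 0, 38], [-0.001, 0, 0, 0, 0, 0, 38]]
  ]
}}

```text
time: 15.2
tool_pos: [549.8, 109.3, 42.6]
orientation: [2.538, 1.848, -0.008]
ft_force: [-4.4, -10.4, 7.0]
finger_gap: 74.4
grip_force: 5.9
```

Run:
```python
from h import *
o=robot.observe();print(inb(X,o["tool_pos"]),o["ft_force"],o["ft_torque"],o["grip_force"])
```

```text
[-14.43238514   0.66749917] [ -4.44070679 -10.36222791   7.00784735] [-2.52435527  0.90313567  0.01118872] 5.9475597739219666
```

Request:
{"method": "servo_tool", "body": {
  "increments": [
    [[-0.001, 0, 0, 0, 0, 0, 38], [-0.001, 0, 0, 0, 0, 0, 38], [0, 0, 0, 0, 0, 0, 38]]
  ]
}}

```text
time: 15.58
tool_pos: [549.7, 109.1, 42.6]
orientation: [2.537, 1.849, -0.005]
ft_force: [-2.9, -9.5, 5.8]
finger_gap: 74.0
grip_force: 4.8
```

Request:
{"method": "servo_tool", "body": {
  "increments": [
    [[-0.001, 0, 0, 0, 0, 0, 38], [-0.001, 0, 0, 0, 0, 0, 38], [0, 0, 0, 0, 0, 0, 38]]
  ]
}}

```text
time: 15.95
tool_pos: [549.7, 108.9, 42.6]
orientation: [2.537, 1.851, -0.002]
ft_force: [-2.0, -6.0, 2.7]
finger_gap: 74.3
grip_force: 3.1
```

Run:
```python
from h import *
o=robot.observe();print(inb(X,o["tool_pos"]),o["ft_force"],o["ft_torque"],o["grip_force"])
```

```text
[-14.82968775   0.62408308] [-1.97359462 -6.01199613  2.72166782] [-1.40736995  0.42163844 -0.13254948] 3.1291334331035614
```

Request:
{"method": "servo_tool", "body": {
  "increments": [
    [[-0.003, 0, 0, 0, 0, 0, 38], [-0.006, 0, 0, 0, 0, 0, 38], [-0.006, 0, 0, 0, 0, 0, 38], [0, 0, 0, 0, 0, 0, 38]]
  ]
}}

```text
time: 16.45
tool_pos: [545.0, 95.8, 42.5]
orientation: [-2.537, -1.852, -0.0]
ft_force: [-0.4, 0.5, 0.4]
finger_gap: 74.1
grip_force: 0.0
```

Request:
{"method": "servo_tool", "body": {
  "increments": [
    [[0, 0, -0.02, 0, 0, 0, 38], [0, 0, -0.03, 0, 0, 0, 38], [-0.03, 0, -0.03, 0, 0, 0, 60], [-0.05, 0, -0.02, 0, 0, 0, 255], [-0.05, 0, 0, 0, 0, 0, 255], [0, 0, 0, 0, 0, 0, 255]]
  ]
}}

```text
time: 17.2
tool_pos: [504.5, -31.6, 143.2]
orientation: [2.543, 1.844, 0.001]
ft_force: [-0.4, 0.5, -0.0]
finger_gap: 44.2
grip_force: 0.0
```

Run:
```python
from h import *
o=robot.observe();print(inb(X,o["tool_pos"]),o["tool_pos"],o["ft_force"],o["finger_gap"])
for n in("side","top"):
  im=robot.snapshot(n);cv2.imwrite(f"pics/e_{n}.png",im)
  for q,z in(("wheel_center",53),("home",53),("catch",53),("keeper_tip",77),("keeper_pivot",77)):print(n,q,[(np.round(p["uv"]),p["conf"],inb(X,back(n,p["uv"],z)).round(1)) for p in robot.spot_point(q,n)[:3]])
  for r in robot.silhouettes("keeper",n)[:2]:
    v,u=np.nonzero(r["region"]);print("keeper",r["conf"],r["box"],len(u),inb(X,back(n,(u.mean(),v.mean()),79)))
  h=cv2.cvtColor(im,cv2.COLOR_BGR2HSV)
  m=cv2.inRange(h,(18,150,100),(35,255,255));N,l,st,ce=cv2.connectedComponentsWithStats(m)
  for s,c in zip(st[1:],ce[1:]):
    if s[4]>4 and 180<c[0]<270 and 150<c[1]<260:print(n,"yellow",s,c,inb(X,back(n,c,80)).round(1))
```

```text
[-162.35456691    0.88550929] [504.46047408 -31.55582805 143.15603146] [-0.4361173   0.50825885 -0.00375837] 44.153598026705424
side wheel_center [(array([251., 239.]), 0.93, array([8.6, 2.8])), (array([288., 156.]), 0.68, array([-337.9,   -4.8])), (array([242., 150.]), 0.67, array([-325. , -150.4]))]
side home [(array([254., 238.]), 0.94, array([3.5, 7.5]))]
side catch [(array([252., 236.]), 0.92, array([-1.8,  1.2]))]
side keeper_tip [(array([247., 217.]), 0.54, array([-39. , -27.2]))]
side keeper_pivot [(array([245., 225.]), 0.94, array([-11.1, -21.5]))]
keeper 0.63 [161.3, 253.4, 195.2, 312.0] 362 [ 177.6396966  -104.78823041]
keeper 0.43 [199.1, 186.1, 288.1, 333.2] 4267 [116.75254872   8.71695802]
side yellow [244 212   6  13  31] [247.09677419 217.58064516] [-35.2 -24.4]
side yellow [258 224   4   4  12] [259.25       225.33333333] [-20.   14.4]
top wheel_center [(array([330., 233.]), 0.91, array([-359.1,   -1.4])), (array([332., 169.]), 0.83, array([-316.2, -161.3])), (array([198., 194.]), 0.71, array([-0.9,  3.5]))]
top home [(array([206., 194.]), 0.71, array([-21.1,  -2.6])), (array([196., 190.]), 0.56, array([ 5.4, -5. ]))]
top catch [(array([200., 193.]), 0.84, array([-6.3, -2. ]))]
top keeper_tip [(array([388., 199.]), 0.68, array([-469.7, -124.3])), (array([214., 185.]), 0.48, array([-37. , -31.1])), (array([200., 191.]), 0.28, array([-8., -5.]))]
top keeper_pivot [(array([205., 187.]), 0.97, array([-16.4, -20. ]))]
keeper 0.59 [205.4, 180.8, 219.1, 190.5] 52 [-30.17455603 -25.73182682]
top yellow [205 185  13   5  26] [211.96153846 186.73076923] [-34.9 -25. ]
```

Request:
{"method": "servo_tool", "body": {
  "increments": [
    [[0.03, 0.01, 0, 0, 0, 0, 255], [0.04, 0.014, 0, 0, 0, 0, 255], [0.04, 0.014, 0, 0, 0, 0, 255], [0, 0, 0, 0, 0, 0, 255], [0, 0, 0, 0, 0, 0, 255], [0, 0, 0, 0, 0, 0, 255]]
  ]
}}

```text
time: 18.65
tool_pos: [574.6, 64.0, 142.6]
orientation: [-2.539, -1.85, 0.001]
ft_force: [0.8, -0.9, -0.3]
finger_gap: 0.4
grip_force: 0.0
```

Run:
```python
from h import *
o=robot.observe();print(inb(X,o["tool_pos"]),o["tool_pos"],o["ft_force"],o["finger_gap"])
plan(X,(-52,-37,98),1)
```

```text
[-49.93737191 -36.81543006] [574.63871647  64.01613884 142.5697234 ] [ 0.75221013 -0.91857969 -0.29281168] 0.38959089777514283
dist [ -0.  -2. -45.] turn [-0.   0.  -0.1]
[-0.002, 0.0002, 0.0446, -0.0222, 0.0226, -0.077]
```

Request:
{"method": "servo_tool", "body": {
  "increments": [
    [[-0.001, 0, 0.02, 0, 0, 0, 255], [-0.001, 0, 0.016, 0, 0, 0, 255], [0, 0, 0.008, 0, 0, 0, 255]]
  ]
}}

```text
time: 19.02
tool_pos: [573.9, 62.9, 97.5]
orientation: [-2.537, -1.851, 0.002]
ft_force: [-0.6, -0.1, 0.6]
finger_gap: 0.4
grip_force: 0.0
```

Request:
{"method": "servo_tool", "body": {
  "increments": [
    [[0, 0, 0.004, 0, 0, 0, 255], [0, 0, 0.004, 0, 0, 0, 255], [0, 0, 0.004, 0, 0, 0, 255], [0, 0, 0.004, 0, 0, 0, 255]]
  ]
}}

```text
time: 19.52
tool_pos: [576.1, 63.4, 83.1]
orientation: [2.535, 1.852, 0.004]
ft_force: [2.4, -1.0, 1.1]
finger_gap: 0.4
grip_force: 1.2
```

Request:
{"method": "servo_tool", "body": {
  "increments": [
    [[0, 0, 0.004, 0, 0, 0, 255], [0, 0, 0.004, 0, 0, 0, 255]]
  ]
}}

```text
time: 19.77
tool_pos: [576.1, 63.2, 74.9]
orientation: [2.536, 1.852, 0.004]
ft_force: [4.7, -1.0, 3.1]
finger_gap: 0.4
grip_force: 2.1
```

Run:
```python
from h import *
o=robot.observe();print(inb(X,o["tool_pos"]),o["tool_pos"],o["ft_force"],o["ft_torque"])
```

```text
[-50.24146007 -38.40822434] [576.06298112  63.24093989  74.91307188] [ 4.72864644 -1.02542378  3.09961183] [-0.43359097 -0.69142965 -0.03109317]
```

Run:
```python
from h import *
for n in("side","top"):
  im=robot.snapshot(n);h=cv2.cvtColor(im,cv2.COLOR_BGR2HSV)
  m=cv2.inRange(h,(18,150,100),(35,255,255));N,l,st,ce=cv2.connectedComponentsWithStats(m)
  for s,c in zip(st[1:],ce[1:]):
    if s[4]>2 and 180<c[0]<270 and 150<c[1]<260:print(n,"yellow",s,c.round(1),[inb(X,back(n,c,z)).round(1) for z in(60,70,80)])
  for a in(1.9,1.57,1.3,1.0):print(a,[proj(n,W(X,(-13-r*np.sin(a),-24,77-r*np.cos(a)))).round(1) for r in(0,18,38)])
```

```text
side yellow [244 212   6  14  34] [247.  218.1] [array([-50.3, -30.9]), array([-41.8, -27.5]), array([-33.3, -24. ])]
side yellow [258 224   3   5  12] [259.1 225.6] [array([-35.8,   8.2]), array([-27.4,  11.3]), array([-19.1,  14.3])]
1.9 [array([244.3, 224.4]), array([246.5, 218.3]), array([249. , 211.5])]
1.57 [array([244.3, 224.4]), array([246.7, 219.5]), array([249.3, 214.2])]
1.3 [array([244.3, 224.4]), array([246.7, 221. ]), array([249.3, 217.2])]
1.0 [array([244.3, 224.4]), array([246.4, 222.8]), array([248.8, 221.1])]
1.9 [array([203.8, 184.7]), array([209.9, 186.5]), array([216.7, 188.4])]
1.57 [array([203.8, 184.7]), array([210.5, 186.8]), array([218., 189.])]
1.3 [array([203.8, 184.7]), array([210.5, 186.9]), array([218. , 189.2])]
1.0 [array([203.8, 184.7]), array([210. , 186.8]), array([216.7, 189. ])]
```

Request:
{"method": "servo_tool", "body": {
  "increments": [
    [[0, 0, -0.012, 0, 0, 0, 255], [0, 0, -0.012, 0, 0, 0, 255], [0, 0, 0, 0, 0, 0, 255], [0, -0.006, 0, 0, 0, 0, 255], [0, 0, 0.004, 0, 0, 0, 255], [0, 0, 0.004, 0, 0, 0, 255]]
  ]
}}

```text
time: 20.62
tool_pos: [568.0, 64.9, 90.1]
orientation: [-2.536, -1.853, 0.003]
ft_force: [-1.8, -1.6, 3.7]
finger_gap: 0.7
grip_force: 2.0
```

Request:
{"method": "servo_tool", "body": {
  "increments": [
    [[0, 0, 0.003, 0, 0, 0, 255], [0, 0, 0.003, 0, 0, 0, 255]]
  ]
}}

```text
time: 20.88
tool_pos: [569.0, 65.0, 84.3]
orientation: [2.537, 1.852, -0.0]
ft_force: [-1.1, -1.8, 3.5]
finger_gap: 0.2
grip_force: 1.7
```

Request:
{"method": "servo_tool", "body": {
  "increments": [
    [[0, 0, 0.003, 0, 0, 0, 255], [0, 0, 0.003, 0, 0, 0, 255]]
  ]
}}

```text
time: 21.12
tool_pos: [569.1, 64.8, 78.4]
orientation: [2.537, 1.852, -0.0]
ft_force: [-1.0, -2.9, 3.0]
finger_gap: 0.5
grip_force: 2.1
```

```bash
cat > k.py <<'E'
from h import *
o=robot.observe();print(o["time"],inb(X,o["tool_pos"]).round(1),o["tool_pos"].round(1),o["ft_force"].round(1))
for n in("side","top"):
  im=robot.snapshot(n);h=cv2.cvtColor(im,cv2.COLOR_BGR2HSV)
  m=cv2.inRange(h,(18,150,100),(35,255,255));N,l,st,ce=cv2.connectedComponentsWithStats(m)
  for s,c in zip(st[1:],ce[1:]):
    if s[4]>2 and 180<c[0]<270 and 150<c[1]<260:print(n,"yellow",s,c.round(1))
E
python3 k.py
```

```text
21.125 [-50.8 -31.3] [569.1  64.8  78.4] [-1.  -2.9  3. ]
side yellow [244 217   6   8  22] [247.  220.2]
side yellow [258 224   3   5  11] [259.  225.5]
```

Request:
{"method": "servo_tool", "body": {
  "increments": [
    [[0, 0, 0.003, 0, 0, 0, 255], [0, 0, 0.003, 0, 0, 0, 255], [0, 0, 0.003, 0, 0, 0, 255], [0, 0, 0.003, 0, 0, 0, 255], [0.001, 0, 0.003, 0, 0, 0, 255], [0.0015, 0, 0.003, 0, 0, 0, 255]]
  ]
}}

```text
time: 21.98
tool_pos: [570.0, 68.3, 60.4]
orientation: [-2.536, -1.854, -0.001]
ft_force: [0.7, -1.5, 3.6]
finger_gap: 0.0
grip_force: 1.6
```

Request:
{"method": "servo_tool", "body": {
  "increments": [
    [[0.002, 0, 0.0025, 0, 0, 0, 255], [0.002, 0, 0.0025, 0, 0, 0, 255], [0.0025, 0, 0.002, 0, 0, 0, 255], [0.0025, 0, 0.002, 0, 0, 0, 255]]
  ]
}}

```text
time: 22.48
tool_pos: [572.3, 76.1, 51.3]
orientation: [2.537, 1.853, -0.001]
ft_force: [-0.9, -1.2, 3.7]
finger_gap: 0.7
grip_force: 1.7
```

```bash
python3 k.py
```

```text
22.475 [-39.1 -30.9] [572.3  76.1  51.3] [-0.9 -1.2  3.7]
side yellow [244 222   3   3   4] [245.  222.8]
side yellow [258 224   3   5   9] [259.2 226. ]
```

Request:
{"method": "servo_tool", "body": {
  "increments": [
    [[0.0025, 0, 0.0015, 0, 0, 0, 255], [0.0025, 0, 0.0015, 0, 0, 0, 255], [0.003, 0, 0.001, 0, 0, 0, 255]]
  ]
}}

```text
time: 22.95
tool_pos: [574.8, 83.8, 47.4]
orientation: [2.537, 1.853, -0.001]
ft_force: [-0.3, -3.3, 2.4]
finger_gap: 0.1
grip_force: 1.8
```

Request:
{"method": "servo_tool", "body": {
  "increments": [
    [[0.001, 0, 0, 0, 0, 0, 255], [0.001, 0, 0, 0, 0, 0, 255], [0.001, 0, 0, 0, 0, 0, 255]]
  ]
}}

```text
time: 23.32
tool_pos: [575.2, 85.3, 47.1]
orientation: [2.537, 1.852, -0.003]
ft_force: [-2.0, -7.5, -0.2]
finger_gap: 0.6
grip_force: 3.4
```

Request:
{"method": "servo_tool", "body": {
  "increments": [
    [[0.001, 0, 0, 0, 0, 0, 255], [0, 0, 0, 0, 0, 0, 255]]
  ]
}}

```text
time: 23.58
tool_pos: [575.3, 85.5, 47.1]
orientation: [2.537, 1.851, -0.005]
ft_force: [-0.7, -7.6, -0.2]
finger_gap: 0.4
grip_force: 3.6
```

```bash
python3 k.py
```

```text
23.575 [-29.3 -30.9] [575.3  85.5  47.1] [-0.7 -7.6 -0.2]
side yellow [244 221   4   4  10] [245.7 222.3]
side yellow [258 224   3   5  11] [259.2 225.6]
```

Request:
{"method": "servo_tool", "body": {
  "increments": [
    [[0.001, 0, 0, 0, 0, 0, 255], [0.001, 0, 0, 0, 0, 0, 255], [0, 0, 0, 0, 0, 0, 255]]
  ]
}}

```text
time: 24.05
tool_pos: [575.3, 85.7, 47.0]
orientation: [2.537, 1.849, -0.008]
ft_force: [-2.7, -9.5, 2.0]
finger_gap: 0.3
grip_force: 5.1
```

Request:
{"method": "servo_tool", "body": {
  "increments": [
    [[-0.005, 0, 0, 0, 0, 0, 255], [-0.01, 0, 0, 0, 0, 0, 255], [-0.02, 0.005, 0, 0, 0, 0, 255], [-0.02, 0.005, -0.02, 0, 0, 0, 255], [-0.04, 0, -0.05, 0, 0, 0, 255], [-0.05, 0, -0.05, 0, 0, 0, 255], [-0.05, 0, 0, 0, 0, 0, 255], [-0.05, 0, 0, 0, 0, 0, 255]]
  ]
}}

```text
time: 25.05
tool_pos: [513.5, -143.2, 162.9]
orientation: [2.536, 1.85, 0.005]
ft_force: [-0.1, -0.6, 0.3]
finger_gap: 0.1
grip_force: 0.0
```

```bash
python3 k.py
python3 - <<'E'
from h import *
for n in("side","top"):
  robot.snapshot(n)
  for q in("wheel_center","keeper_tip"):print(n,q,[(p["uv"],p["conf"],inb(X,back(n,p["uv"],50)).round(1)) for p in robot.spot_point(q,n)[:4]])
E
```

```text
25.05 [-265.9  -41.7] [ 513.5 -143.2  162.9] [-0.1 -0.6  0.3]
side yellow [244 221   5   5  15] [245.7 222.2]
side yellow [258 224   4   4  14] [259.5 225.3]
top yellow [206 185   2   2   3] [206.3 185.3]
side wheel_center [([291.9, 155.5], 0.98, array([-349.8,    5.9])), ([240.5, 152.2], 0.71, array([-314.6, -150.9])), ([252.7, 239.7], 0.58, array([6.7, 5.6]))]
side keeper_tip []
top wheel_center [([197.5, 195.1], 0.77, array([-0.7,  5.5])), ([221.3, 249.1], 0.55, array([-101.8,  121.2])), ([332.5, 170.2], 0.51, array([-319.6, -158.9]))]
top keeper_tip [([200.8, 194.3], 0.53, array([-8.4,  1. ])), ([206.0, 187.5], 0.36, array([-16.1, -20. ]))]
```

```bash
python3 -c "
from bench import robot
print(robot.hand_in())"
```

```text
the job is handed in; nothing more can be done
None
```

I rolled the wheel home and its spindle stayed put between the catches when I let go. The keeper is swung down to its stop and the job is handed in, but no verdict came back, so the result rests on force and camera readings.

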